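# Prop the stock bin and fetch the red film canister

## Robot

A 6-joint arm with a two-finger parallel gripper is mounted at the origin on the work surface. World frame = base frame: x ahead of the robot, y to its left, z up, the work surface at z = 0. Lengths are in m, angles in rad, forces in N, time in s.
With the tool pointing down it reaches from about 0.275 to 0.75 m from the base axis. Payload 10.2 kg.
Tool frame: the origin (TCP) lies on the centre line of the jaws, within the pads' length; the fingertips stand 19 mm ahead of it and the grasp point (between the pads) is the TCP; z points along the fingers, y is the line along which they close (so a half turn about z gives the same grasp; the last joint's range is limited). The gripper opens to 85 mm and grips with 20 to 120 N. Pads are 22 mm wide; open, the fingers measure 114 mm over their backs; the gripper's body (76 mm by 85 mm) begins 54 mm behind the grasp point. The pads swing forward as they close: fully open they stand 13 mm farther back than shut.
Start: joints at [0.966, 0.313, 1.498, -0, 1.331, -0.223], TCP at [0.196, 0.487, 0.25] pointing down, gripper open.
Joint ranges: [-2.94, 2.94], [-0.97, 2.17], [0.19, 2.56], [-1.23, 4.37], [0.02, 3.11], [-2.88, 2.88]. Speed limits (rad/s): [2.39, 2.39, 3.01, 3.14, 3.14, 3.14].

## Interface

Orientations are given as a rotation vector (axis times angle).
In Python, from rig import robot, cams gives the robot as it stands.
- The arm moves only by the tool servo_tool, never from a script. Its argument "plan" is a list of rows, each an object with "dp": the shift along the tool's x, y, z in cm, a list of three; "twist": the turn about the tool's z in rad; "claw": the opening in per cent of the stroke, from 0 (shut) to 100 (fully open). In form: [{"dp": [x, y, z], "twist": twist, "claw": claw}, ...]. A call has 1 to 8 rows; each row is the pose to reach, as a shift and turn from the pose commanded when the call began, along the tool's axes at that moment; what a row does not reach only later rows make up. A row lasts 1/12 s, in which the tool goes at most 41.7 mm and 7.16 degrees, less where a joint would pass 70% of its speed; a pose out of reach is approached as far as the arm can. A call with a gripper value outside its range is refused whole. The fingers move at their own pace and stop on an object; the grip force is fixed at half the most. Time passes only in rows, so rows that repeat a pose let the fingers close. It gives the time, the measured TCP pose, the force, the opening and the grip force at its end, in the units of the state.
- robot.state(): the state, without advancing time (a new reading comes with each control period).
- cams.grab_frame(name): name is "scene" or "top"; returns (picture, depth): 384x512x3 uint8, red, green, blue; 384x512 float32, m along the optical axis (not along the pixel's ray), 0 where there is no reading.
- cams.calibration(name): a dict with "K" (3x3 intrinsics, pixels), "origin" and "orientation" of the camera in the world. Camera axes: x right, y up, looking along -z (the intrinsics and any distortion apply to the point x, -y, -z); pixel columns grow to the right and rows downward; lengths in m; the calibration is good to about 2 mm. A picture is of the moment at which its call begins. calibration takes no time and is no camera call.
- robot.job_done(): hands the job in; it is judged then, once.
The state is a dict: "time_s": time; "q": joint angles; "dq": joint speeds; "joint_efforts": joint torques, N m; "position": TCP position; "tool_rot": TCP orientation; "wrist_force": force on the tool from outside, world axes, zero at the start; "torque": the same for the moment, N m; "opening": opening from 0.0 (shut) to 1.0 (fully open); "finger_force": force on a finger pad.
Only numpy, scipy, OpenCV 4.12 (cv2) and the standard library are available. Lean on these libraries where they do the work, as an engineer would, in place of code of your own. Each camera call takes 0.05 s, during which the arm holds its last target. There are 200 camera calls.

## Task

Raise the bin's hinged lid by its bar until the brass stay at its side drops behind the catch, ease the lid back down so that it rests propped on the stay, and let go without ever letting the lid fall. Then reach in, take the red film canister and set it down gently, upright, on the cork tray. Leave the lid propped, the other two canisters standing in the bin, and the light meter and lens hood where they are.

Things in the scene. Friction and masses are not known exactly. Their poses are not given: they have to be found in the camera images.
- bin: open green steel stock bin fixed to the table, 200 (x) by 272 (y) by 70 mm high, walls and floor 6 mm thick; origin at the centre of its underside on the table, x from the front (robot side) to the hinge side, y to the left along the hinge. Its yaw varies by up to 0.25 rad. A steel ledge, 14 mm wide, runs along the outside of its +y wall, 8 mm below the rim; 28 mm behind the bin's centre (x = +28 mm) the ledge has an 8 mm step down towards the hinge: the catch
- lid_hinge (a point): middle of the hinge line, on the rim of the bin's far side, 100 mm in +x and 70 mm above the bin's origin; the hinge runs along the bin's y
- lid (a joint): angle of the pine lid (200 by 272 by 8 mm, 0.4 kg, lying on the rim) about the hinge: 0 closed, grows as the free (robot-side) edge rises, stop at 1.53. It falls shut by its own weight from any angle unless propped. When raised past about 1.37 the stay's foot drops behind the catch; lowered again, the lid comes to rest on the stay at about 1.25
- lid_bar (a point): centre of the lid's lifting bar: a round steel bar 10 mm thick, 100 mm long, parallel to the hinge, held 50 mm beyond the lid's free edge by an arm at each end, so that fingers go down on both sides of it. It lies 250 mm from the hinge line in the lid's plane, 4 mm above the lid's underside; 74 mm above the table when closed. The round bar can turn between the fingers as the lid swings
- stay (a joint): angle of the stay about its pivot on the lid: a loose brass rod hanging on the lid's +y side, 105 mm from pivot to foot; 0 along the closed lid, about 2.43 when it props the lid, stop at 2.5. It falls by its own weight, its smooth foot sliding easily along the ledge: it need not be touched
- stay_foot (a point): centre of the stay's round brass foot, 8 mm thick. On the catch it lies at x = +32 mm, z = 58 mm in the bin's frame; with the lid closed at x = -95 mm, z = 66 mm
- red_center (a point): centre (half-way up) of the red film canister: upright plastic cylinder 31 mm in diameter (32 mm over its cap), 51 mm high, 30 g, standing on the bin's floor (6 mm above the table) in one of three places in a row across the bin, 70 mm apart, about 40 mm towards the front from the bin's centre. The other two places hold the other canisters
- yellow_center (a point): centre of the yellow film canister, same size, in the bin
- black_center (a point): centre of the black film canister with a grey cap, same size, in the bin
- tray: square cork tray with a dark wooden rim, fixed, 130 by 130 mm outside, 122 mm inside; origin at the centre of its underside on the table; the cork's top is 6 mm and the rim 12 mm above the table. It lies to the left or the right of the bin, the vise on the other side
- vise: cast-iron bench vise, fixed, gripping a chrome rangefinder camera: about 160 by 135 mm, 155 mm high; origin at the centre of its underside. Not used, an obstacle
- meter: black bakelite light meter lying on the table, 85 by 60 by 26 mm, origin at the centre of its underside
- hood: ribbed aluminium lens hood standing on the table, 60 mm in diameter, 36 mm high, origin at the centre of its underside
Not all that is in view belongs to the job. Several things have the shape of the tray; the one meant has the colours described above.

How it is judged:
By the outcome, as a careful person would: the job done as asked, in the order asked, and still so for the second after the job is handed in, with the robot touching nothing.
It also fails if it takes over 64 s, if anything falls off the work surface, if the arm or the gripper's body presses on something with over 40 N, if the wrist force passes 120 N, or if a joint passes its speed limit or range.

## Working session

There is one attempt and no reset: what is moved stays moved. The work goes in short steps, Python scripts to look and compute and a tool call to move; the robot and the scene stay as the last step left them, time stands still between calls to the robot, and variables do not carry over. Pictures are saved under pics/ and viewed, at most 10 in all, crops included, and the job is handed in when it is done.

Besides the shell and the picture viewer there is one more tool, called after "Emit:" as name([rows], argument=value, ...), one row to a line, values as JSON. servo_tool: Moves the arm, as the interface text tells. Its arguments: {"type":"object","properties":{"plan":{"type":"array"}},"required":["plan"]}

```bash
mkdir -p pics; cat > h.py <<'E'
import numpy as np,cv2
from rig import robot,cams
from scipy.spatial.transform import Rotation as R
def grab(n):
    im,d=cams.grab_frame(n);c=cams.calibration(n);return im,d,c
def rot(c):
    o=np.array(c["orientation"],float)
    return o if o.shape==(3,3) else R.from_rotvec(o).as_matrix() if o.size==3 else R.from_quat(o).as_matrix()
def cloud(d,c):
    K=np.array(c["K"]);v,u=np.mgrid[:d.shape[0],:d.shape[1]]
    dist=np.array(c.get("distortion",np.zeros(5)),float).ravel()
    p=cv2.undistortPoints(np.stack([u,v],-1).reshape(-1,1,2).astype(float),K,dist).reshape(*d.shape,2)
    P=np.stack([p[...,0]*d,-p[...,1]*d,-d],-1)
    return P@rot(c).T+np.array(c["origin"])
E
python3 - <<'E'
from h import *
for n in("scene","top"):
    im,d,c=grab(n);print(c)
    np.savez(f"pics/{n}0.npz",im=im,W=cloud(d,c),d=d)
    cv2.imwrite(f"pics/{n}0.png",im[...,::-1])
print(robot.state())
E
```

```text
{'K': array([[498.51300969,   0.        , 254.39351604],
       [  0.        , 498.51300969, 187.94048416],
       [  0.        ,   0.        ,   1.        ]]), 'origin': array([ 1.32980884, -0.58664152,  1.09116343]), 'orientation': array([0.68397924, 0.38477271, 1.03193859])}
{'K': array([[411.52432412,   0.        , 249.1481373 ],
       [  0.        , 411.52432412, 185.9686382 ],
       [  0.        ,   0.        ,   1.        ]]), 'origin': array([ 0.41531741, -0.11349444,  1.5159162 ]), 'orientation': array([ 0.03160037, -0.04322635, -1.58481978])}
{'time_s': 0.1, 'q': array([ 9.65596570e-01,  3.13357645e-01,  1.49832907e+00, -1.51621518e-05,
        1.33099772e+00, -2.23397879e-01]), 'dq': array([-0.00045446, -0.00335925, -0.00432571,  0.00032369,  0.00075504,
       -0.00150783]), 'joint_efforts': array([ 3.55579759e-03, -4.12895072e+01, -2.60142034e+01, -1.63087075e-04,
        3.00764012e-03,  1.15894724e-05]), 'position': array([0.19550906, 0.48702421, 0.24982298]), 'tool_rot': array([-5.96010449e-01, -3.08410391e+00,  1.57897642e-03]), 'wrist_force': array([-1.23489863, -0.0335606 , -0.16516606]), 'torque': array([-0.04003307,  0.07463178,  0.02173658]), 'finger_force': 0.0, 'opening': 0.9943316702469763}
```

View pics/scene0.png

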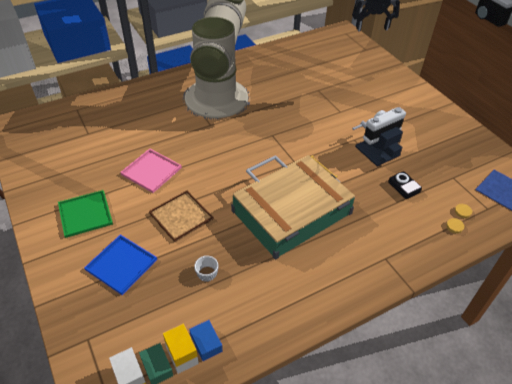

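View pics/top0.png

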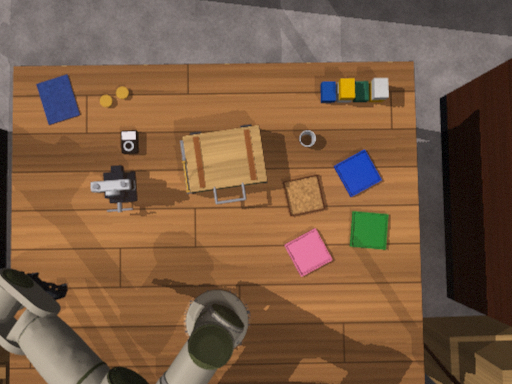

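The top view shows the lid around (223,159), its bar at (230,201), the cork tray at (304,195), the vise at (118,187), the meter at (129,142) and the hood at (308,139). Next I'll measure these.

```bash
python3 - <<'E'
from h import *
z=np.load("pics/top0.npz");im,W=z["im"],z["W"]
hsv=cv2.cvtColor(im,cv2.COLOR_RGB2HSV)
v,u=np.mgrid[:384,:512]
lid=(W[...,2]>.06)&(W[...,2]<.1)&(u>175)&(u<275)&(v>115)&(v<215)
n,l,st,ce=cv2.connectedComponentsWithStats(lid.astype(np.uint8))
i=1+np.argmax(st[1:,4]);print(st[1:].tolist())
m=cv2.morphologyEx(lid.astype(np.uint8),cv2.MORPH_OPEN,np.ones((9,9)))>0
P=W[m];r=cv2.minAreaRect(P[:,:2].astype(np.float32));print("lid",r,np.median(P[:,2]))
print(cv2.boxPoints(r))
b=(v>190)&(v<210)&(u>208)&(u<252)&~m&(W[...,2]>.05)
Q=W[b];print("bar/arms",len(Q),Q[:,:2].min(0),Q[:,:2].max(0),np.median(Q[:,2]))
for vv in range(192,207,2): print(vv,np.round(W[vv,206:256:4,2]*1000).astype(int))
print("px",W[200,230],W[202,216],W[199,244])
# tray
t=(W[...,2]>.009)&(W[...,2]<.03)&(u>278)&(u<330)&(v>170)&(v<222)
r=cv2.minAreaRect(W[t][:,:2].astype(np.float32));print("tray",r)
for n,(a,bb,c_,d) in dict(vise=(85,140,160,217),meter=(117,142,128,158),hood=(297,320,127,152)).items():
    q=W[c_:d,a:bb].reshape(-1,3);q=q[q[:,2]>.012];print(n,q.min(0),q.max(0))
print(R.from_rotvec(robot.state()["tool_rot"]).as_matrix().round(3))
E
```

```text
[[182, 124, 85, 80, 4710]]
lid ((0.5869911313056946, -0.03479805588722229), (0.20879484713077545, 0.2815980911254883), 7.185756206512451) 0.07810487448801307
[[ 0.46580157  0.09183642]
 [ 0.50102574 -0.18754996]
 [ 0.70818067 -0.16143253]
 [ 0.6729565   0.11795385]]
bar/arms 138 [ 0.41531741 -0.11349444] [ 0.46776992 -0.00125928] 0.07755500941024285
192 [ 6 -3 75  0 -2 -3 -5 -2  2 -1 -2  0  3]
194 [-7  3  4  3  0  4  4  0 -2 -2  1  1 -3]
196 [ 0 -2 -1  7  3 -1  1 -1 -3 -1 75 -3  7]
198 [ 3  2  1  6 -4  1  1 -5 79 76 80 -1  2]
200 [-5  1 -1 -4 77 76 78 76 79  1  0  7 -3]
202 [-2 -4 -3 78 79 77 -5  5  2  0 -1 -5 -6]
204 [ 5 -1  4  3  2  8 -4  1 -6 -2  4  7  0]
206 [-3 -2 -3 -1 -4  4  2 -1 -6 -5  1 -3  2]
px [ 0.43556494 -0.05705534  0.07800848] [ 0.42929887 -0.00809857  0.07753005] [ 0.43843365 -0.10594722  0.07279976]
tray ((0.44854018092155457, -0.3136918246746063), (0.13442020118236542, 0.1546659767627716), 11.49219799041748)
vise [ 0.38582508 -0.11349444  0.01202821] [0.56525659 0.46183628 1.5159162 ]
meter [ 0.41531741 -0.11349444  0.01216677] [0.69758914 0.34245721 1.5159162 ]
hood [ 0.41531741 -0.36723671  0.01239116] [ 0.68717891 -0.11349444  1.5159162 ]
[[-0.928  0.373 -0.001]
 [ 0.373  0.928 -0.001]
 [ 0.    -0.001 -1.   ]]
```

Emit:
servo_tool([
  {"dp":[-3,-3,0],"twist":0.1,"claw":35},
  {"dp":[-6,-6,0],"twist":0.2,"claw":35},
  {"dp":[-9,-9,0],"twist":0.32,"claw":35},
  {"dp":[-12,-12,0],"twist":0.44,"claw":35},
  {"dp":[-15,-15,0],"twist":0.56,"claw":35},
  {"dp":[-18,-17.5,0],"twist":0.68,"claw":35},
  {"dp":[-21,-20.5,0],"twist":0.8,"claw":35},
  {"dp":[-23,-22.5,0],"twist":0.9,"claw":35},
])

```text
time_s: 0.77
position: [0.3257, 0.1902, 0.2502]
tool_rot: [1.887, 2.511, -0.0]
wrist_force: [0.1, 1.2, -0.4]
opening: 0.353
finger_force: 0.0
```

```bash
cat >> h.py <<'E'
YAW=0.115; HX=np.array([.686,-.022])   # bin yaw, hinge xy
bx=np.array([np.cos(YAW),np.sin(YAW)]);by=np.array([-bx[1],bx[0]])
def tell(xyz=None,yang=None):
    s=robot.state();M=R.from_rotvec(s["tool_rot"]).as_matrix();p=s["position"]
    print("t",round(s["time_s"],2),"p",p.round(4),"F",s["wrist_force"].round(1),"op",round(s["opening"],3),"ff",round(s["finger_force"],1))
    if xyz is not None: print(" dp cm",(M.T@(np.array(xyz)-p)*100).round(2))
    if yang is not None:
        g=np.array([np.cos(yang),np.sin(yang),0]);print(" twist",np.arctan2(-(g@M[:,0]),g@M[:,1]).round(3))
E
python3 -c "
from h import *
tell([.4365,-.0555,.2],YAW)"
```

```text
t 0.77 p [0.3257 0.1902 0.2502] F [ 0.1  1.2 -0.4] op 0.353 ff 0.0
 dp cm [-26.68   3.81   5.03]
 twist 0.167
```

Emit:
servo_tool([
  {"dp":[-3.5,0.5,0.5],"twist":0.05,"claw":35},
  {"dp":[-7,1,1.2],"twist":0.1,"claw":35},
  {"dp":[-11,1.6,2],"twist":0.167,"claw":35},
  {"dp":[-15,2.2,3],"twist":0.167,"claw":35},
  {"dp":[-19,2.8,4],"twist":0.167,"claw":35},
  {"dp":[-22.5,3.3,5],"twist":0.167,"claw":35},
  {"dp":[-25,3.6,5],"twist":0.167,"claw":35},
  {"dp":[-26.7,3.8,5],"twist":0.167,"claw":35},
])

```text
time_s: 1.43
position: [0.4381, -0.0548, 0.1995]
tool_rot: [-2.084, -2.349, 0.001]
wrist_force: [0.4, 0.9, 0.7]
opening: 0.348
finger_force: 0.0
```

```bash
python3 - <<'E'
from h import *
im,d,c=grab("scene");W=cloud(d,c)
cv2.imwrite("pics/s1.png",cv2.resize(im[110:260,180:380,::-1],None,fx=4,fy=4))
# bar points in scene cam
m=(W[...,2]>.06)&(W[...,2]<.09)&(W[...,0]>.41)&(W[...,0]<.455)&(W[...,1]>-.13)&(W[...,1]<.03)
Q=W[m];print(len(Q));L=(Q-[.4365,-.0555,0])[:,:2]@np.array([bx,by]).T*1000
print(np.c_[L,Q[:,2]*1000].round(0)[::max(1,len(Q)//30)].tolist())
# lid outline
m=(W[...,2]>.072)&(W[...,2]<.084)&(W[...,0]>.46)&(W[...,0]<.72)&(W[...,1]>-.2)&(W[...,1]<.14)
m=cv2.morphologyEx(m.astype(np.uint8),cv2.MORPH_OPEN,np.ones((5,5)))>0
print("lid",cv2.minAreaRect(W[m][:,:2].astype(np.float32)))
# tray: cork+rim, hsv
t=(abs(W[...,0]-.449)<.1)&(abs(W[...,1]+.314)<.1)&(W[...,2]>.008)&(W[...,2]<.02)
t=cv2.morphologyEx(t.astype(np.uint8),cv2.MORPH_OPEN,np.ones((2,2)))>0
print("tray",cv2.minAreaRect(W[t][:,:2].astype(np.float32)),W[t].mean(0))
tell([.4365,-.0555,.075],YAW)
E
```

```text
148
[[-10.0, 49.0, 78.0], [-4.0, 45.0, 80.0], [-4.0, 34.0, 82.0], [0.0, 45.0, 80.0], [-7.0, 28.0, 79.0], [-2.0, 39.0, 77.0], [8.0, 46.0, 82.0], [-0.0, 20.0, 85.0], [-2.0, 36.0, 75.0], [15.0, 44.0, 84.0], [-3.0, 11.0, 83.0], [0.0, 23.0, 79.0], [14.0, 46.0, 78.0], [-10.0, 5.0, 77.0], [-4.0, 15.0, 76.0], [15.0, 45.0, 76.0], [-6.0, -1.0, 79.0], [2.0, 8.0, 81.0], [22.0, 47.0, 76.0], [0.0, -6.0, 83.0], [1.0, 9.0, 75.0], [-2.0, -14.0, 81.0], [-1.0, -1.0, 75.0], [-1.0, -22.0, 83.0], [-0.0, -9.0, 76.0], [0.0, -31.0, 84.0], [-1.0, -15.0, 75.0], [-3.0, -35.0, 80.0], [-1.0, -22.0, 74.0], [-0.0, -44.0, 83.0], [1.0, -31.0, 76.0], [-1.0, -50.0, 82.0], [1.0, -38.0, 77.0], [4.0, -54.0, 84.0], [-4.0, -55.0, 74.0], [11.0, -52.0, 85.0], [11.0, -52.0, 81.0]]
lid ((0.5813214182853699, -0.033426493406295776), (0.2167378067970276, 0.2844119369983673), 7.639357089996338)
tray ((0.8590641021728516, -0.4044261574745178), (0.1681368499994278, 0.9954607486724854), 78.4266128540039) [ 0.45872648 -0.32336231  0.01172536]
t 1.48 p [ 0.439  -0.0562  0.1998] F [-0.5 -0.6 -0.8] op 0.35 ff 0.0
 dp cm [ 0.11 -0.23 12.48]
 twist 0.004
```

View pics/s1.png

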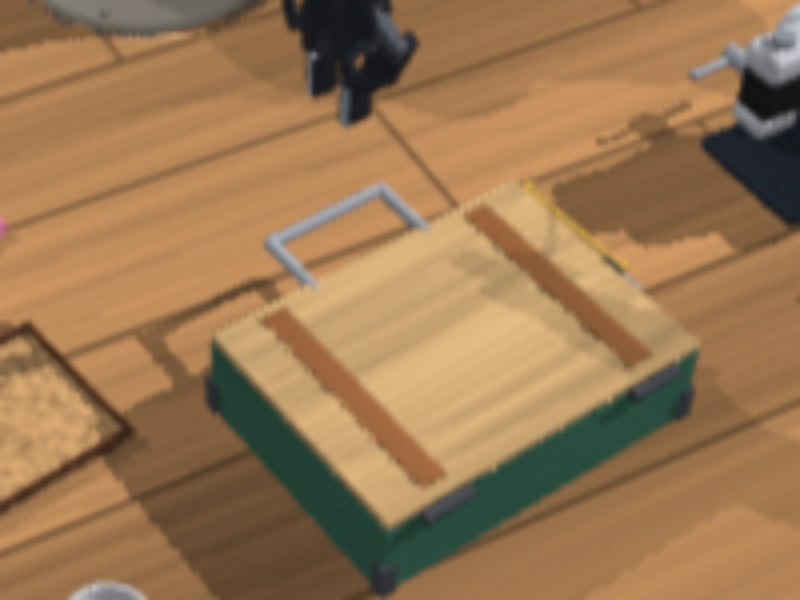

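Emit:
servo_tool([
  {"dp":[0.1,-0.2,2],"twist":0,"claw":35},
  {"dp":[0.1,-0.2,4.5],"twist":0,"claw":35},
  {"dp":[0.1,-0.2,7],"twist":0,"claw":35},
  {"dp":[0.1,-0.2,9.5],"twist":0,"claw":35},
  {"dp":[0.1,-0.2,11],"twist":0,"claw":35},
  {"dp":[0.1,-0.2,12],"twist":0,"claw":35},
  {"dp":[0.1,-0.2,12.5],"twist":0,"claw":35},
  {"dp":[0.1,-0.2,12.5],"twist":0,"claw":35},
])

```text
time_s: 2.15
position: [0.4351, -0.0511, 0.0746]
tool_rot: [-2.08, -2.352, 0.001]
wrist_force: [0.6, 0.8, 0.4]
opening: 0.351
finger_force: 0.0
```

Emit:
servo_tool([
  {"dp":[0,0,0],"twist":0,"claw":20},
  {"dp":[0,0,0],"twist":0,"claw":15},
  {"dp":[0,0,0],"twist":0,"claw":5},
  {"dp":[0,0,0],"twist":0,"claw":5},
  {"dp":[0,0,0],"twist":0,"claw":5},
  {"dp":[0,0,0],"twist":0,"claw":5},
])

```text
time_s: 2.65
position: [0.4334, -0.0517, 0.0758]
tool_rot: [-2.077, -2.351, 0.006]
wrist_force: [-15.8, -4.7, 10.7]
opening: 0.091
finger_force: 58.7
```

```bash
python3 -c "
from h import *
tell([.4365,-.0555,.075],YAW)
print((HX-robot.state()['position'][:2])@np.array([bx,by]).T)"
```

```text
t 2.65 p [ 0.4334 -0.0517  0.0758] F [-15.8  -4.7  10.7] op 0.091 ff 58.7
 dp cm [-0.42  0.27  0.07]
 twist 0.008
[0.25437773 0.00050475]
```

```bash
python3 - <<'E'
import numpy as np
f=lambda t:np.array([25*(np.cos(.016)-np.cos(t+.016)),-25*(np.sin(t+.016)-np.sin(.016))])
T=[0,.28,.6,.92,1.2,1.43]
for a,b in zip(T,T[1:]):
    print(a,b,[(f(t)-f(a)).round(2).tolist() for t in np.linspace(a,b,9)[1:]])
E
```

```text
0 0.28 [[0.03, -0.87], [0.09, -1.75], [0.18, -2.62], [0.3, -3.48], [0.45, -4.35], [0.63, -5.2], [0.84, -6.05], [1.08, -6.89]]
0.28 0.6 [[0.31, -0.95], [0.66, -1.89], [1.04, -2.81], [1.47, -3.72], [1.93, -4.61], [2.42, -5.48], [2.95, -6.32], [3.51, -7.15]]
0.6 0.92 [[0.59, -0.8], [1.22, -1.58], [1.88, -2.34], [2.56, -3.07], [3.28, -3.77], [4.02, -4.44], [4.79, -5.08], [5.58, -5.69]]
0.92 1.2 [[0.71, -0.51], [1.44, -0.99], [2.19, -1.44], [2.95, -1.87], [3.73, -2.27], [4.52, -2.65], [5.33, -2.99], [6.14, -3.31]]
1.2 1.43 [[0.68, -0.24], [1.36, -0.46], [2.05, -0.66], [2.75, -0.84], [3.45, -1.0], [4.15, -1.14], [4.86, -1.26], [5.57, -1.36]]
```

Emit:
servo_tool([
  {"dp":[0,-0.2,-0.7],"twist":0,"claw":5},
  {"dp":[0,-0.15,-1.6],"twist":0,"claw":5},
  {"dp":[0,-0.07,-2.6],"twist":0,"claw":5},
  {"dp":[0,0.05,-3.5],"twist":0,"claw":5},
  {"dp":[0,0.2,-4.35],"twist":0,"claw":5},
  {"dp":[0,0.38,-5.2],"twist":0,"claw":5},
  {"dp":[0,0.6,-6.05],"twist":0,"claw":5},
  {"dp":[0,0.83,-6.9],"twist":0,"claw":5},
])

```text
time_s: 3.32
position: [0.4436, -0.0504, 0.145]
tool_rot: [-2.081, -2.352, 0.001]
wrist_force: [-3.3, 0.6, -2.1]
opening: 0.092
finger_force: 58.4
```

Emit:
servo_tool([
  {"dp":[0,0.3,-0.95],"twist":0,"claw":5},
  {"dp":[0,0.65,-1.9],"twist":0,"claw":5},
  {"dp":[0,1.05,-2.8],"twist":0,"claw":5},
  {"dp":[0,1.45,-3.7],"twist":0,"claw":5},
  {"dp":[0,1.9,-4.6],"twist":0,"claw":5},
  {"dp":[0,2.4,-5.5],"twist":0,"claw":5},
  {"dp":[0,2.95,-6.3],"twist":0,"claw":5},
  {"dp":[0,3.5,-7.15],"twist":0,"claw":5},
])

```text
time_s: 3.98
position: [0.4772, -0.0461, 0.2166]
tool_rot: [-2.079, -2.35, 0.005]
wrist_force: [-11.6, 1.1, 4.4]
opening: 0.089
finger_force: 58.5
```

Emit:
servo_tool([
  {"dp":[0,0.6,-0.8],"twist":0,"claw":5},
  {"dp":[0,1.2,-1.6],"twist":0,"claw":5},
  {"dp":[0,1.9,-2.35],"twist":0,"claw":5},
  {"dp":[0,2.55,-3.05],"twist":0,"claw":5},
  {"dp":[0,3.3,-3.75],"twist":0,"claw":5},
  {"dp":[0,4.0,-4.45],"twist":0,"claw":5},
  {"dp":[0,4.8,-5.1],"twist":0,"claw":5},
  {"dp":[0,5.6,-5.7],"twist":0,"claw":5},
])

```text
time_s: 4.65
position: [0.5329, -0.0388, 0.276]
tool_rot: [-2.08, -2.352, 0.002]
wrist_force: [-17.9, 5.0, 18.4]
opening: 0.085
finger_force: 59.0
```

```bash
python3 - <<'E'
from h import *
tell()
s=robot.state();r=(s["position"][:2]-np.array([.4335,-.0515]))@bx;print(r,np.arctan2(s["position"][2]-.07,.25-r),np.hypot(s["position"][2]-.07,.25-r),s["q"].round(2))
im,d,c=grab("scene")
cv2.imwrite("pics/s2.png",cv2.resize(im[60:260,160:420,::-1],None,fx=3,fy=3))
E
```

```text
t 4.65 p [ 0.5329 -0.0388  0.276 ] F [-17.9   5.   18.4] op 0.085 ff 59.0
0.10023275751825686 0.9421726041078816 0.25469227740796097 [-0.29  0.32  1.42 -0.    1.4  -0.41]
```

View pics/s2.png

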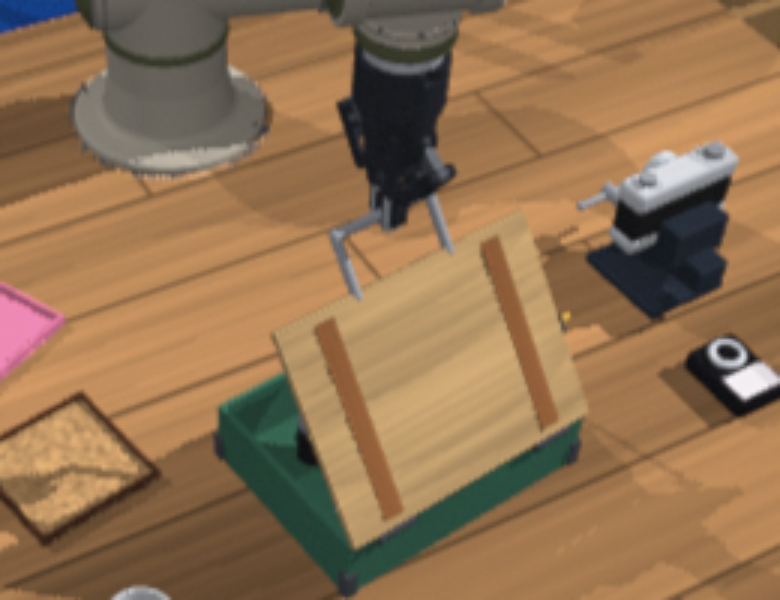

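The lid is at about 0.94 rad with the bar held. The force shows my path runs a few mm inside the true arc, so I'll correct it outward.

```bash
python3 - <<'E'
import numpy as np
f=lambda t:np.array([25*(1-np.cos(t)),-25*np.sin(t)])
for a,b in ((.932,1.2),(1.2,1.43)):
    print(a,b,[(f(t)-f(a)).round(2).tolist() for t in np.linspace(a,b,9)[1:]])
E
```

```text
0.932 1.2 [[0.68, -0.49], [1.38, -0.95], [2.09, -1.39], [2.82, -1.81], [3.55, -2.2], [4.31, -2.57], [5.07, -2.91], [5.85, -3.23]]
1.2 1.43 [[0.67, -0.25], [1.35, -0.48], [2.04, -0.69], [2.73, -0.89], [3.43, -1.06], [4.13, -1.21], [4.84, -1.34], [5.55, -1.45]]
```

Emit:
servo_tool([
  {"dp":[0,0.5,-0.7],"twist":0,"claw":5},
  {"dp":[0,1.2,-1.3],"twist":0,"claw":5},
  {"dp":[0,1.9,-1.75],"twist":0,"claw":5},
  {"dp":[0,2.6,-2.2],"twist":0,"claw":5},
  {"dp":[0,3.35,-2.6],"twist":0,"claw":5},
  {"dp":[0,4.1,-2.95],"twist":0,"claw":5},
  {"dp":[0,4.85,-3.3],"twist":0,"claw":5},
  {"dp":[0,5.65,-3.6],"twist":0,"claw":5},
])

```text
time_s: 5.37
position: [0.5903, -0.0312, 0.3099]
tool_rot: [-2.079, -2.352, -0.002]
wrist_force: [-2.2, 6.6, 1.1]
opening: 0.089
finger_force: 58.5
```

```bash
cat >> h.py <<'E'
def lidang():
    s=robot.state();r=(s["position"][:2]-np.array([.4335,-.0515]))@bx;h=s["position"][2]-.0745
    print("theta",np.arctan2(h,.25-r).round(3),"R",np.hypot(h,.25-r).round(4))
E
python3 -c "
from h import *
tell();lidang()"
```

```text
t 5.37 p [ 0.5903 -0.0312  0.3099] F [-2.2  6.6  1.1] op 0.089 ff 58.5
theta 1.199 R 0.2527
```

Emit:
servo_tool([
  {"dp":[0,0.65,-0.25],"twist":0,"claw":5},
  {"dp":[0,1.35,-0.5],"twist":0,"claw":5},
  {"dp":[0,2.05,-0.7],"twist":0,"claw":5},
  {"dp":[0,2.75,-0.9],"twist":0,"claw":5},
  {"dp":[0,3.45,-1.05],"twist":0,"claw":5},
  {"dp":[0,4.15,-1.2],"twist":0,"claw":5},
  {"dp":[0,4.85,-1.35],"twist":0,"claw":5},
  {"dp":[0,5.5,-1.45],"twist":0,"claw":5},
])

```text
time_s: 6.03
position: [0.6452, -0.024, 0.3256]
tool_rot: [2.08, 2.355, 0.006]
wrist_force: [-3.9, 8.4, 6.2]
opening: 0.094
finger_force: 58.9
```

```bash
python3 - <<'E'
from h import *
tell();lidang()
im,d,c=grab("scene")
a=cv2.resize(im[60:230,200:400,::-1],None,fx=3,fy=3)
cv2.imwrite("pics/s3.png",a)
E
```

```text
t 6.03 p [ 0.6452 -0.024   0.3256] F [-3.9  8.4  6.2] op 0.094 ff 58.9
theta 1.426 R 0.2537
```

View pics/s3.png

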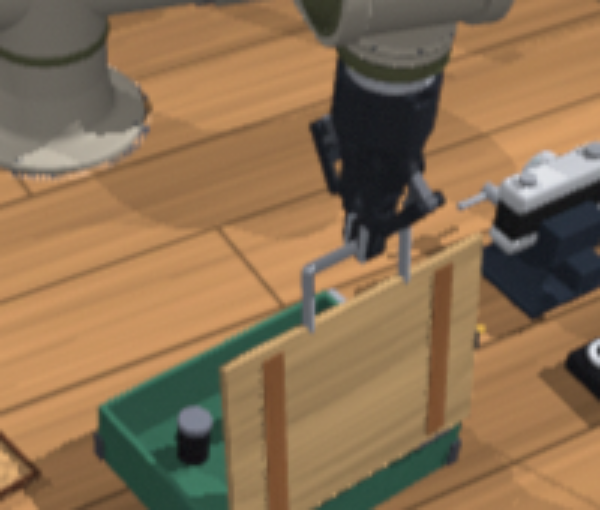

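Emit:
servo_tool([
  {"dp":[0,0.3,0],"twist":0,"claw":5},
  {"dp":[0,0.3,0],"twist":0,"claw":5},
  {"dp":[0,0.3,0],"twist":0,"claw":5},
  {"dp":[0,-0.6,0.1],"twist":0,"claw":5},
  {"dp":[0,-1.5,0.3],"twist":0,"claw":5},
  {"dp":[0,-2.4,0.5],"twist":0,"claw":5},
  {"dp":[0,-3.2,0.7],"twist":0,"claw":5},
  {"dp":[0,-3.8,0.85],"twist":0,"claw":5},
])

```text
time_s: 6.75
position: [0.6085, -0.029, 0.3174]
tool_rot: [2.076, 2.35, 0.012]
wrist_force: [16.1, 8.8, 5.4]
opening: 0.084
finger_force: 59.4
```

```bash
python3 - <<'E'
from h import *
tell();lidang()
im,d,c=grab("top");W=cloud(d,c)
a=cv2.resize(im[90:220,150:290,::-1],None,fx=4,fy=4)
cv2.imwrite("pics/s4.png",a)
E
```

```text
t 6.75 p [ 0.6085 -0.029   0.3174] F [16.1  8.8  5.4] op 0.084 ff 59.4
theta 1.277 R 0.2538
```

View pics/s4.png

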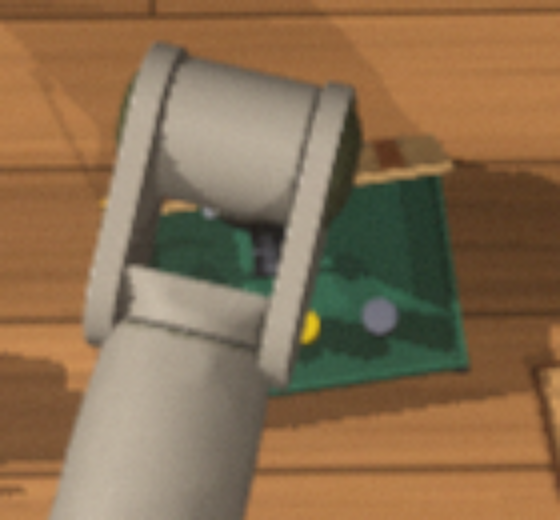

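Top view: black cap at (379,316) and yellow at (308,327) are in the bin's right and middle places, so red is in the left one under the arm. The +16 N resisting further lowering shows the stay has caught. I'll relax, then open slowly.

Emit:
servo_tool([
  {"dp":[0,0.1,0],"twist":0,"claw":5},
  {"dp":[0,0.2,0],"twist":0,"claw":5},
  {"dp":[0,0.2,0],"twist":0,"claw":10},
  {"dp":[0,0.2,0],"twist":0,"claw":14},
  {"dp":[0,0.2,0],"twist":0,"claw":18},
  {"dp":[0,0.2,0],"twist":0,"claw":25},
  {"dp":[0,0.2,0],"twist":0,"claw":40},
  {"dp":[0,0.2,0],"twist":0,"claw":40},
])

```text
time_s: 7.47
position: [0.6091, -0.0305, 0.3147]
tool_rot: [-2.082, -2.352, 0.001]
wrist_force: [-0.5, -0.4, 0.0]
opening: 0.398
finger_force: 0.0
```

```bash
python3 - <<'E'
from h import *
tell();lidang()
im,d,c=grab("scene");W=cloud(d,c)
m=(W[...,2]>.15)&(W[...,2]<.25)&(abs(W[...,0]-.65)<.08)&(W[...,1]>-.16)&(W[...,1]<.08)
Q=W[m];X=(Q[:,:2]-HX)@bx;print(len(Q),np.polyfit(Q[:,2],X,1),"angle",np.arctan2(1,-np.polyfit(Q[:,2],X,1)[0]))
E
```

```text
t 7.47 p [ 0.6091 -0.0305  0.3147] F [-0.5 -0.4  0. ] op 0.398 ff 0.0
theta 1.275 R 0.2511
2746 [-0.29455062  0.02339151] angle 1.2843464323402825
```

Emit:
servo_tool([
  {"dp":[0,0,-1],"twist":0,"claw":40},
  {"dp":[0,0,-3],"twist":0,"claw":40},
  {"dp":[0,0,-5.5],"twist":0,"claw":40},
  {"dp":[0,-2,-6.5],"twist":0,"claw":50},
  {"dp":[0,-6,-6.5],"twist":0,"claw":60},
  {"dp":[0,-10,-5],"twist":0,"claw":60},
  {"dp":[0,-14,-3],"twist":0,"claw":60},
  {"dp":[0,-18,-1],"twist":0,"claw":60},
])

```text
time_s: 8.18
position: [0.435, -0.0514, 0.3281]
tool_rot: [2.081, 2.352, 0.001]
wrist_force: [0.2, -1.0, 1.1]
opening: 0.603
finger_force: 0.0
```

Emit:
servo_tool([
  {"dp":[1.5,-2,1.5],"twist":0,"claw":60},
  {"dp":[3,-4,3],"twist":0,"claw":60},
  {"dp":[5,-6,5],"twist":0,"claw":60},
  {"dp":[6,-6,6],"twist":0,"claw":60},
  {"dp":[6,-6,6],"twist":0,"claw":60},
])

```text
time_s: 8.6
position: [0.3687, 0.002, 0.2674]
tool_rot: [-2.079, -2.353, 0.001]
wrist_force: [-0.1, -0.2, 0.3]
opening: 0.602
finger_force: 0.0
```

```bash
python3 - <<'E'
from h import *
tell()
for n in("top","scene"):
    im,d,c=grab(n);W=cloud(d,c);hsv=cv2.cvtColor(im,cv2.COLOR_RGB2HSV).astype(int)
    reg=(W[...,0]>.47)&(W[...,0]<.62)&(W[...,1]>-.17)&(W[...,1]<.11)&(W[...,2]>.045)&(W[...,2]<.068)
    red=((hsv[...,0]<8)|(hsv[...,0]>170))&(hsv[...,1]>120)
    yel=(abs(hsv[...,0]-27)<6)&(hsv[...,1]>130)
    gry=(hsv[...,1]<60)
    for k,m in dict(red=red,yel=yel,gry=gry).items():
        q=W[m&reg]; print(n,k,len(q),(np.median(q,0).round(4),(q.min(0)+q.max(0))[:2]/2) if len(q) else "")
    q=W[(W[...,2]>.15)&(W[...,2]<.25)&(abs(W[...,0]-.65)<.08)&(W[...,1]>-.16)&(W[...,1]<.08)]
    if n=="scene": print("lid angle",np.arctan2(1,-np.polyfit(q[:,2],q[:,:2]@bx,1)[0]))
    cv2.imwrite(f"pics/{n}5.png",cv2.resize(im[90:250,150:350,::-1],None,fx=4,fy=3.7))
    np.savez(f"pics/{n}5.npz",im=im,W=W)
z=np.load("pics/top0.npz");W=z["W"];hsv=cv2.cvtColor(z["im"],cv2.COLOR_RGB2HSV)
m=(abs(W[...,0]-.449)<.085)&(abs(W[...,1]+.314)<.085)
m&=(hsv[...,2]<100)&(W[...,2]<.03)&(W[...,2]>.004)
m=m.astype(np.uint8);n,l,st,ce=cv2.connectedComponentsWithStats(m,connectivity=8);i=1+np.argmax(st[1:,4])
print("tray",st[i],cv2.minAreaRect(W[l==i][:,:2].astype(np.float32)))
print("px",W[195,304])
E
```

```text
t 8.6 p [0.3687 0.002  0.2674] F [-0.1 -0.2  0.3] op 0.602 ff 0.0
top red 62 (array([0.5399, 0.0206, 0.0571]), array([0.53997631, 0.02070141]))
top yel 61 (array([ 0.5424, -0.0397,  0.0568]), array([ 0.54254524, -0.03962795]))
top gry 199 (array([0.5446, 0.0944, 0.0608]), array([ 0.54480466, -0.00794109]))
scene red 0 
scene yel 0 
scene gry 106 (array([ 0.5489, -0.1113,  0.0577]), array([ 0.54710625, -0.10983608]))
lid angle 1.2824771580457484
tray [283 179   8  17  28] ((0.4814681112766266, -0.2667748034000397), (0.054987624287605286, 0.025671234354376793), 11.83580493927002)
px [ 0.41531741 -0.11349444  1.5159162 ]
```

View pics/top5.png

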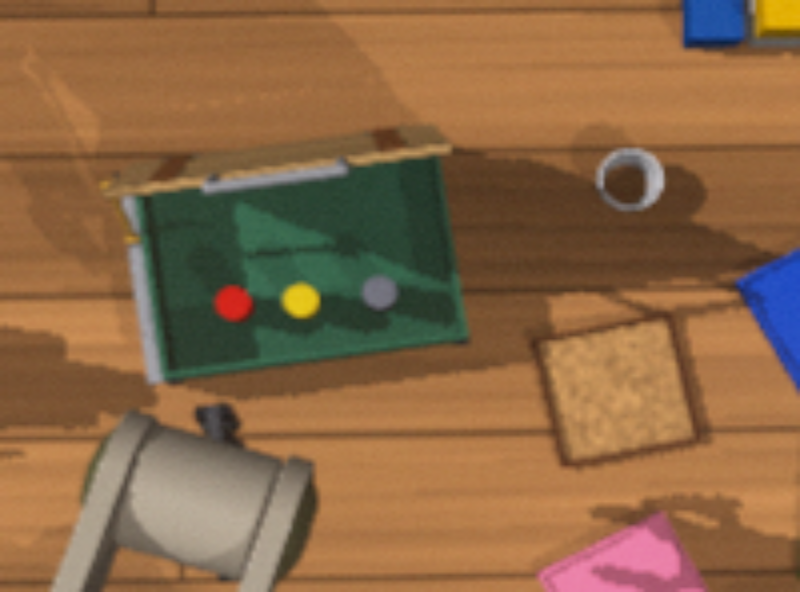

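Lid propped (the stay's foot is at about (131,240) on the catch). Red cap at (233,303), yellow (301,300), black (379,292); cork tray centred at about (620,391), which is full-image (305,195.7).

```bash
cat >> h.py <<'E'
def ray(n,u,v,z):
    c=cams.calibration(n);K=c["K"];r=rot(c)@np.array([(u-K[0,2])/K[0,0],-(v-K[1,2])/K[1,1],-1]);o=np.array(c["origin"])
    return o+r*(z-o[2])/r[2]
E
python3 - <<'E'
from h import *
for p in [(537,343),(672,318),(706,438),(567,466),(620.5,391)]:
    print("tray",ray("top",150+p[0]/4-.4,90+p[1]/3.7-.4,.012).round(4))
print("red",ray("top",150+233/4-.4,90+303/3.7-.4,.057).round(4))
tell([.539,.0205,.15])
E
```

```text
tray [ 0.4984 -0.2524  0.012 ]
tray [ 0.5215 -0.3767  0.012 ]
tray [ 0.4023 -0.4051  0.012 ]
tray [ 0.3766 -0.2775  0.012 ]
tray [ 0.4498 -0.3279  0.012 ]
red [0.5382 0.0212 0.057 ]
t 8.7 p [0.3706 0.0004 0.2691] F [-0.2 -0.2  0.7] op 0.599 ff 0.0
 dp cm [-0.06 16.94 11.93]
```

Emit:
servo_tool([
  {"dp":[0,2,2],"twist":0,"claw":60},
  {"dp":[0,5,4],"twist":0,"claw":60},
  {"dp":[0,8,7],"twist":0,"claw":60},
  {"dp":[0,11,9],"twist":0,"claw":60},
  {"dp":[0,14,11],"twist":0,"claw":60},
  {"dp":[0,16,11.9],"twist":0,"claw":60},
  {"dp":[0,16.8,11.9],"twist":0,"claw":60},
  {"dp":[0,16.8,11.9],"twist":0,"claw":60},
])

```text
time_s: 9.37
position: [0.5384, 0.0205, 0.1492]
tool_rot: [2.082, 2.352, 0.0]
wrist_force: [-0.1, 0.7, 0.1]
opening: 0.602
finger_force: 0.0
```

```bash
python3 -c "
from h import *
tell([.538,.021,.038],YAW)"
```

```text
t 9.37 p [0.5384 0.0205 0.1492] F [-0.1  0.7  0.1] op 0.602 ff 0.0
 dp cm [ 0.06 -0.04 11.12]
 twist 0.007
```

Emit:
servo_tool([
  {"dp":[0,0,1.5],"twist":0,"claw":60},
  {"dp":[0,0,3.5],"twist":0,"claw":60},
  {"dp":[0,0,5.5],"twist":0,"claw":60},
  {"dp":[0,0,7.5],"twist":0,"claw":60},
  {"dp":[0,0,9],"twist":0,"claw":60},
  {"dp":[0,0,10.3],"twist":0,"claw":60},
  {"dp":[0,0,11],"twist":0,"claw":60},
  {"dp":[0,0,11],"twist":0,"claw":60},
])

```text
time_s: 10.03
position: [0.5366, 0.0207, 0.0394]
tool_rot: [2.082, 2.352, -0.0]
wrist_force: [-0.2, -0.5, -0.1]
opening: 0.602
finger_force: 0.0
```

Emit:
servo_tool([
  {"dp":[0,0,0],"twist":0,"claw":50},
  {"dp":[0,0,0],"twist":0,"claw":44},
  {"dp":[0,0,0],"twist":0,"claw":40},
  {"dp":[0,0,0],"twist":0,"claw":36},
  {"dp":[0,0,0],"twist":0,"claw":33},
  {"dp":[0,0,0],"twist":0,"claw":30},
  {"dp":[0,0,0],"twist":0,"claw":30},
  {"dp":[0,0,0],"twist":0,"claw":30},
])

```text
time_s: 10.7
position: [0.5371, 0.0211, 0.04]
tool_rot: [2.081, 2.352, 0.001]
wrist_force: [-1.6, -0.6, 7.4]
opening: 0.346
finger_force: 58.9
```

Emit:
servo_tool([
  {"dp":[0,0,-0.7],"twist":0,"claw":30},
  {"dp":[0,-0.3,-2],"twist":0,"claw":30},
  {"dp":[0,-0.6,-4],"twist":0,"claw":30},
  {"dp":[0,-1,-6],"twist":0,"claw":30},
  {"dp":[0,-1.5,-8],"twist":0,"claw":30},
  {"dp":[0,-2.5,-10],"twist":0,"claw":30},
  {"dp":[0,-4,-11],"twist":0,"claw":30},
  {"dp":[0,-5,-11],"twist":0,"claw":30},
])

```text
time_s: 11.37
position: [0.4871, 0.015, 0.1516]
tool_rot: [2.079, 2.35, 0.003]
wrist_force: [-0.7, -0.5, -0.7]
opening: 0.351
finger_force: 59.2
```

```bash
python3 -c "
from h import *
tell([.45,-.328,.15],YAW)"
```

```text
t 11.37 p [0.4871 0.015  0.1516] F [-0.7 -0.5 -0.7] op 0.351 ff 59.2
 dp cm [-33.59  -7.87   0.18]
 twist 0.007
```

Emit:
servo_tool([
  {"dp":[-2,-0.7,0],"twist":0,"claw":30},
  {"dp":[-5,-1.4,0],"twist":0,"claw":30},
  {"dp":[-8,-2.1,0],"twist":0,"claw":30},
  {"dp":[-11,-2.8,0],"twist":0,"claw":30},
  {"dp":[-14,-3.5,0],"twist":0,"claw":30},
  {"dp":[-17,-4.2,0],"twist":0,"claw":30},
  {"dp":[-20,-4.9,0],"twist":0,"claw":30},
  {"dp":[-23,-5.6,0],"twist":0,"claw":30},
])

```text
time_s: 12.03
position: [0.4591, -0.2214, 0.1495]
tool_rot: [2.082, 2.352, 0.0]
wrist_force: [0.8, -0.2, 0.2]
opening: 0.348
finger_force: 59.2
```

Emit:
servo_tool([
  {"dp":[-3,-0.7,0],"twist":0,"claw":30},
  {"dp":[-6,-1.3,0],"twist":0,"claw":30},
  {"dp":[-8.5,-1.9,0],"twist":0,"claw":30},
  {"dp":[-10,-2.2,0],"twist":0,"claw":30},
  {"dp":[-10.6,-2.3,0],"twist":0,"claw":30},
  {"dp":[-10.6,-2.3,0],"twist":0,"claw":30},
])

```text
time_s: 12.53
position: [0.4495, -0.3284, 0.149]
tool_rot: [-2.083, -2.352, -0.0]
wrist_force: [0.3, 0.2, -0.3]
opening: 0.349
finger_force: 59.2
```

```bash
python3 - <<'E'
from h import *
tell([.45,-.328,.040],YAW)
im,d,c=grab("scene");W=cloud(d,c);hsv=cv2.cvtColor(im,cv2.COLOR_RGB2HSV).astype(int)
m=((hsv[...,0]<8)|(hsv[...,0]>172))&(hsv[...,1]>140)&(abs(W[...,0]-.45)<.06)&(abs(W[...,1]+.328)<.06)&(W[...,2]>.05)
q=W[m];print(len(q),q.min(0),q.max(0))
cv2.imwrite("pics/s6.png",cv2.resize(im[100:260,120:360,::-1],None,fx=3,fy=3))
E
```

```text
t 12.53 p [ 0.4495 -0.3284  0.149 ] F [ 0.3  0.2 -0.3] op 0.349 ff 59.2
 dp cm [ 0.03  0.06 10.9 ]
 twist 0.006
94 [ 0.4315308  -0.34346862  0.11305429] [ 0.4999225  -0.3188784   0.21412681]
```

View pics/s6.png

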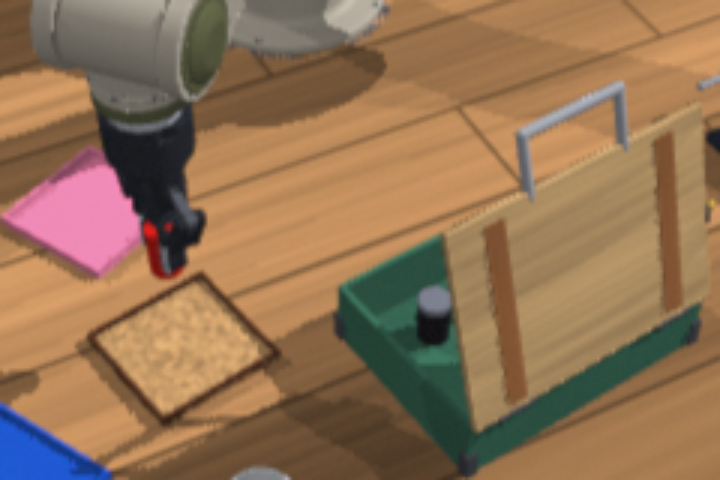

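The red canister (at (162,250)) hangs upright in the fingers over the tray, and the lid is propped. Now lowering.

Emit:
servo_tool([
  {"dp":[0,0,1.5],"twist":0,"claw":30},
  {"dp":[0,0,3.5],"twist":0,"claw":30},
  {"dp":[0,0,5.5],"twist":0,"claw":30},
  {"dp":[0,0,7.3],"twist":0,"claw":30},
  {"dp":[0,0,8.8],"twist":0,"claw":30},
  {"dp":[0,0,9.8],"twist":0,"claw":30},
  {"dp":[0,0,10.3],"twist":0,"claw":30},
  {"dp":[0,0,10.5],"twist":0,"claw":30},
])

```text
time_s: 13.25
position: [0.4498, -0.3272, 0.0437]
tool_rot: [-2.08, -2.353, -0.0]
wrist_force: [0.2, -0.5, 0.1]
opening: 0.348
finger_force: 59.2
```

Emit:
servo_tool([
  {"dp":[0,0,0.1],"twist":0,"claw":30},
  {"dp":[0,0,0.2],"twist":0,"claw":30},
  {"dp":[0,0,0.3],"twist":0,"claw":30},
  {"dp":[0,0,0.35],"twist":0,"claw":30},
  {"dp":[0,0,0.35],"twist":0,"claw":30},
])

```text
time_s: 13.67
position: [0.4496, -0.3281, 0.0407]
tool_rot: [2.082, 2.352, -0.0]
wrist_force: [0.2, 0.6, -0.1]
opening: 0.35
finger_force: 59.2
```

Emit:
servo_tool([
  {"dp":[0,0,0.05],"twist":0,"claw":30},
  {"dp":[0,0,0.1],"twist":0,"claw":30},
  {"dp":[0,0,0.12],"twist":0,"claw":30},
  {"dp":[0,0,0.12],"twist":0,"claw":30},
])

```text
time_s: 14.0
position: [0.4497, -0.3281, 0.04]
tool_rot: [2.082, 2.352, -0.0]
wrist_force: [-0.9, 2.4, 6.7]
opening: 0.349
finger_force: 59.6
```

Emit:
servo_tool([
  {"dp":[0,0,0.05],"twist":0,"claw":34},
  {"dp":[0,0,0.05],"twist":0,"claw":37},
  {"dp":[0,0,0.05],"twist":0,"claw":40},
  {"dp":[0,0,0.05],"twist":0,"claw":46},
  {"dp":[0,0,0.05],"twist":0,"claw":52},
  {"dp":[0,0,0],"twist":0,"claw":60},
  {"dp":[0,0,0],"twist":0,"claw":60},
])

```text
time_s: 14.58
position: [0.4496, -0.328, 0.0393]
tool_rot: [-2.082, -2.353, -0.0]
wrist_force: [-0.6, 0.1, 0.1]
opening: 0.597
finger_force: 0.0
```

Emit:
servo_tool([
  {"dp":[0,0,-0.5],"twist":0,"claw":60},
  {"dp":[0,0,-2],"twist":0,"claw":60},
  {"dp":[0,0,-4],"twist":0,"claw":60},
  {"dp":[0,0,-7],"twist":0,"claw":60},
  {"dp":[0,-2,-10],"twist":0,"claw":60},
  {"dp":[0,-5,-13],"twist":0,"claw":60},
  {"dp":[0,-8,-15],"twist":0,"claw":60},
  {"dp":[0,-10,-16],"twist":0,"claw":60},
])

```text
time_s: 15.25
position: [0.3489, -0.3408, 0.2024]
tool_rot: [2.079, 2.35, -0.002]
wrist_force: [0.4, 0.2, 0.5]
opening: 0.602
finger_force: 0.0
```

```bash
python3 - <<'E'
from h import *
tell()
im,d,c=grab("scene");b,_,_=grab("top")
A=cv2.resize(im[60:280,120:420,::-1],(400,300));B=cv2.resize(b[90:240,150:350,::-1],(400,300))
cv2.imwrite("pics/s7.png",np.hstack([A,B]))
E
```

```text
t 15.25 p [ 0.3489 -0.3408  0.2024] F [0.4 0.2 0.5] op 0.602 ff 0.0
```

View pics/s7.png

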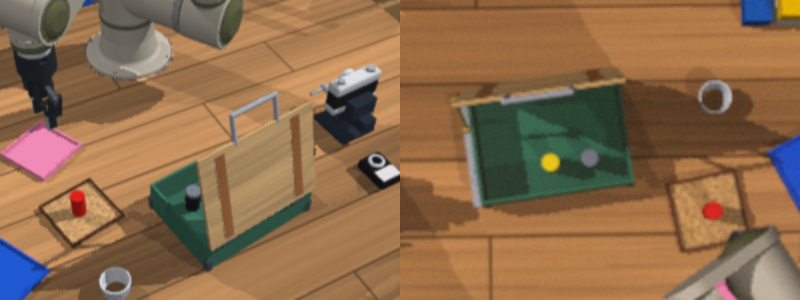

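The red canister stands upright on the cork at (78,204) in the scene half and (713,211) in the top half. The lid is propped, and yellow (550,162) and black (590,158) stand in the bin.

```bash
python3 -c "
from h import *
print(robot.job_done())"
```

```text
the job is handed in; nothing more can be done
None
```

The lid is propped on its stay, the red canister stands upright on the cork tray with the other two still in the bin, the meter and hood were not touched, and the job was handed in at about 15 s.

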